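Open the ratchet stop of a spice-jar rack

ROBOT

A 6-joint arm with a two-finger parallel gripper is mounted at the origin on the work surface; the furniture and walls round the work are solid. World frame = base frame: x ahead of the robot, y to its left, z up, the work surface at z = 0. Lengths are in m, angles in rad, forces in N, time in s.
With the tool pointing down it reaches from about 0.3 to 0.775 m from the base axis. Payload 14.6 kg.
Tool frame: the origin (TCP) lies between the finger pads; the fingertips stand ctrl.tip_extent ahead of it and the grasp point (between the pads) lies 3 mm ahead of it (ctrl.tip_extent is the distance from the TCP to the fingertips, in m); z points along the fingers, y is the line along which they close (so a half turn about z gives the same grasp; the last joint's range is limited). The gripper opens to 94 mm and grips with 3 to 60 N. Pads are 16 mm wide; open, the fingers measure 119 mm over their backs; the gripper's body (75 mm by 177 mm) begins 78 mm behind the grasp point.
Start: joints at [-1.275, 0.3, 1.521, -0, 1.321, -0.067], TCP at [0.195, -0.514, 0.227] pointing down, gripper open.
Joint ranges: [-3.03, 3.03], [-0.79, 2.21], [0.23, 2.52], [-1.04, 4.18], [0, 3.07], [-2.55, 2.55]. Speed limits (rad/s): [2.22, 2.22, 2.57, 3.14, 3.14, 3.14].

INTERFACE

Orientations are given as [roll, pitch, yaw] about the fixed x, y, z axes, in that order (R = Rz(yaw) Ry(pitch) Rx(roll)).
In Python, from station import ctrl gives the robot as it stands.
- The arm moves only by the tool shift_gripper, called by a JSON object that holds its "name" and its "arguments", one argument or row to a line. Schema: {"type":"object","properties":{"rows":{"type":"array","items":{"type":"array","items":{"type":"array","items":{"type":"number"},"minItems":6,"maxItems":6},"minItems":1,"maxItems":10},"minItems":1,"maxItems":1},"aperture":{"type":"number"},"clamp_n":{"type":"number"},"only":{"type":"string"},"quiet":{"type":"boolean"},"lines":{"type":"string"}},"required":["rows"],"additionalProperties":false}. rows is a list that holds a single list of rows (three levels of brackets), with 1 to 10 rows, each of 6 numbers: dx, dy, dz in shares of the most that a row can go, 1 being 50 mm, then a rotation vector rx, ry, rz in a scale on which 1.0 is 60 degrees; each row shifts and turns the commanded pose from where the row before left it, along the tool's axes as they then stand; what a row does not reach is not made up. A row lasts 1/10 s, in which the tool goes at most 0.05 m and 0.15 rad, less where a joint would pass 70% of its speed; a pose out of reach is approached as far as the arm can. aperture is the finger opening in m, set as the call begins (left out keeps the last). The fingers move at their own pace and stop on an object; clamp_n is the grip in N (left out, the last holds). Time passes only in rows, so rows that do not move let the fingers close. The tool returns the time, the measured TCP pose, the force, the opening and the grip force at its end. only (a regular expression) keeps the lines of the reply that match it, lines (a string "A,B") keeps lines A to B, and quiet returns only ok. No shift or turn number may pass 1 either way. Input that does not fit is refused with a message, and nothing moves.
- ctrl.get_obs(): the state, without advancing time (a new reading comes with each control period).
- ctrl.camera(name): name is "side" or "top" or "wrist"; returns a dict with "pixels" (400x640x3 uint8, blue, green, red), "fx", "fy", "cx", "cy" (pixels), "k1" (the pictures are not rectified: a ray, as slopes to the right and down, at radius r is drawn at 1 + k1 r^2 times it, then the intrinsics apply), "extrinsics" (4x4, takes a point from camera to world coordinates). Camera axes: x right, y up, looking along -z (the intrinsics and any distortion apply to the point x, -y, -z); pixel columns grow to the right and rows downward; lengths in m; the calibration is good to about 2 mm. A picture is of the moment at which its call begins. There is no depth.
- ctrl.hand_in(): hands the job in; it is judged then, once.
The state is a dict: "time_s": time; "qpos": joint angles; "joint_vel": joint speeds; "tau": joint torques, N m; "ee_pos": TCP position; "eef_rot": TCP orientation; "force": force on the tool from outside, world axes, zero at the start; "moment": the same for the moment, N m; "grip_width": finger opening in m; "grip_force": force on a finger pad.
Only numpy, scipy, OpenCV 4.12 (cv2) and the standard library are available. Lean on these libraries where they do the work, as an engineer would, in place of code of your own. Each camera call takes 0.05 s, during which the arm holds its last target. There are 200 camera calls.

TASK

Make room in the spice rack for more jars: press down the red release on the sliding stop until it stays down, then push the stop away from the jars, all the way along its bar until it meets the bracket at the end. Only press and push with the fingers - do not pinch the stop's post or pick anything up - and leave the jars and everything else on the table standing where they are. Finish with the robot clear of everything.

Things in the scene. Friction and masses are not known exactly. Their poses are not given: they have to be found in the camera images.
- rack: Spice-jar rack, fixed: pale wooden tray 140 x 340 mm (x, y), top 12 mm above the table. Origin: centre of its underside, on the table. At yaw 0 +x points away from the robot; +y runs along the bar, away from its jars. A 12 mm wide toothed steel bar (top at 55 mm) runs along y at x = -40 mm between two black brackets. Two jars stand at the -y end of the back half, by a wooden end plate 78 mm high.
- stop (a joint): Position of the grey sliding stop on the bar (m), growing in the rack's +y, away from the jars. 0 = at the jars, where it starts; 0.128 = at the end bracket, fully open. Released, it slides against about 2 N; while the release is up a steel pawl between the bar's teeth locks it (1 mm play). Carriage 30 mm wide (x), 90 mm long (y), top at 64 mm; a plate 70 mm high at its -y end spans the tray.
- release (a joint): Angle (rad) of the see-saw ratchet release on the carriage: 0 = up, as it starts (locked); 0.3 = red pad right down (pawl lifted, free; it frees at about 0.19). Friction, about 3 N at mid-pad; no spring, it stays where it is left. Its steel fork reaches 31 mm past the pivot towards the post; the pawl's T-head on it tops at 84 mm, raised 91 mm. Pressing these down locks it again.
- release_pad (a point): Middle of the top of the red ribbed pad, the place to press straight down: 80 mm above the table when up, going down 8 mm. Pad 26 mm wide (rack x), 32 mm long (y), 26 mm from the pivot (which lies further along +y, 77 mm high). The post's near face is 64 mm further along +y; only it and the pawl's head stand higher on the carriage.
- push_face (a point): Point on the rubber face, towards the jars (rack -y), of the black push post at the carriage's +y end; mid-width, 105 mm above the table. Push here in the rack's +y. Post 28 mm wide (x), 12 mm thick (y), from 64 to 126 mm above the table. Moves with the stop.
- end_bracket (a point): Top centre of the black bracket at the +y end of the bar, 65 mm above the table, 34 x 18 mm: the stop's carriage ends up against its inner face.
- pawl: The ratchet's steel pawl: an upright pin 10 x 4 mm with a T-head 26 mm wide (rack x), 33 mm high in all, captive in the carriage near the post; the release's fork lifts it 7 mm out of the bar's teeth. Origin: its foot, 51 mm above the table when engaged. Not to be pulled out.
- spice_0: Spice jar with a dark cap, 41 mm across, 105 mm high, loose in the rack against its fixed end or second in the row. Origin: centre of its base, 12 mm above the table. Leave standing.
- spice_1: The other, alike jar in the rack, loose. Origin: centre of its base. Leave standing.
- spice_2: A third, alike spice jar waiting on the table, 41 mm across, 105 mm high, loose. Origin: centre of its base. Leave standing.
- tin_a: Green-labelled food tin, 76 mm across, 58 mm high, loose on the table. Origin: centre of its base. Leave alone.
- travel_mug: Orange travel mug with a black lid, 86 mm across, 170 mm high, loose on the table. Origin: centre of its base. Leave alone.

How it is judged:
On the way, in this order (a step that is already met when the one before it is completed fails the run):
1. the red release is pressed down while the stop still stands near the jars (value of joint release above 0.2 rad and value of joint stop below 0.06 m), for 0.2 s.
2. the stop is pushed along its bar to the end bracket (value of joint stop above 0.122 m), for 0.2 s.
At the end, for the whole second after the job is handed in: The stop rests within 6 mm of the end bracket (joint stop above 0.122), and all three jars, the tin and the mug stand upright within 20 mm of where they started (value of joint stop above 0.122 m and velocity of joint stop below 0.01 m/s and distance of each of spice_0, spice_1, spice_2, tin_a, travel_mug from where it was at the start of the episode below 0.02 m and angle between each of spice_0, spice_1, spice_2, tin_a, travel_mug's own z axis and vertical below 0.1 rad); the robot touches nothing.
It fails at once if the pawl is pulled up out of the stop (foot over 70 mm above the table) (height (world z) of pawl above 0.07 m).
It fails at once if a jar, the tin or the mug is shoved, lifted or carried 20 mm or tipped (distance of any of spice_0, spice_1, spice_2, tin_a, travel_mug from where it was at the start of the episode above 0.02 m or angle between any of spice_0, spice_1, spice_2, tin_a, travel_mug's own z axis and vertical above 0.2 rad).
It fails at once if the stop's post is pinched between the fingers (contact force between each of stop_c13, stop_c14 and the fingers above 1 N or contact force between each of stop_c15, stop_c16 and the fingers above 1 N).
It also fails if it takes over 38 s, if anything falls off the work surface, if the arm or the gripper's body presses on something with over 40 N, if the wrist force passes 120 N, or if a joint passes its speed limit or range.

## Working session

There is one attempt and no reset: what is moved stays moved. The work goes in short steps, Python scripts to look and compute and a tool call to move; the robot and the scene stay as the last step left them, time stands still between calls to the robot, and variables do not carry over. Pictures are saved under pics/ and viewed, at most 10 in all, crops included, and the job is handed in when it is done.

```bash
ls; mkdir -p pics; cat > h.py <<'E'
import numpy as np, cv2
from station import ctrl
def ray(c,u,v):
    d=np.array([(u-c["cx"])/c["fx"],(v-c["cy"])/c["fy"]]); s=d.copy()
    for _ in range(20): s=d/(1+c["k1"]*(s@s))
    E=np.array(c["extrinsics"]); r=E[:3,:3]@np.array([s[0],-s[1],-1]); return E[:3,3],r/np.linalg.norm(r)
def plane(c,u,v,z):
    o,r=ray(c,u,v); return o+r*(z-o[2])/r[2]
def tri(c1,p1,c2,p2):
    o1,r1=ray(c1,*p1);o2,r2=ray(c2,*p2)
    t=np.linalg.lstsq(np.c_[r1,-r2],o2-o1,rcond=None)[0]
    a,b=o1+r1*t[0],o2+r2*t[1]; return (a+b)/2,np.linalg.norm(a-b)
def proj(c,P):
    E=np.array(c["extrinsics"]); p=E[:3,:3].T@(np.array(P)-E[:3,3]); s=np.array([p[0],-p[1]])/-p[2]
    s=s*(1+c["k1"]*(s@s)); return s[0]*c["fx"]+c["cx"],s[1]*c["fy"]+c["cy"]
def red(c,lo=120):
    h=cv2.cvtColor(c["pixels"],cv2.COLOR_BGR2HSV)
    m=((h[...,0]<6)|(h[...,0]>172))&(h[...,1]>130)&(h[...,2]>70)
    n,l,s,ce=cv2.connectedComponentsWithStats(m.astype(np.uint8))
    return [(s[i].tolist(),ce[i].round(1).tolist()) for i in range(1,n) if s[i,4]>25]
E
python3 - <<'E'
from h import *
import pickle
for n in("side","top"):
    c=ctrl.camera(n); cv2.imwrite(f"pics/{n}0.png",c["pixels"]); print(n,red(c)); print(np.round(c["extrinsics"],3).tolist(),c["fx"],c["k1"])
    pickle.dump(c,open(f"{n}0.pkl","wb"))
o=ctrl.get_obs();print(o,ctrl.tip_extent)
E
```

```text
pics
station.py
side [([398, 159, 20, 15, 260], [407.4, 166.1])]
[[-0.956, 0.14, -0.259, 0.193], [-0.295, -0.434, 0.851, 1.124], [0.007, 0.89, 0.456, 0.704], [0.0, 0.0, 0.0, 1.0]] 454.69160925403133 -0.027229970796380485
top [([334, 167, 12, 10, 37], [340.2, 170.4]), ([309, 202, 12, 10, 103], [314.9, 206.4]), ([184, 255, 13, 14, 55], [190.3, 261.3]), ([395, 266, 28, 28, 579], [408.5, 279.2])]
[[-0.019, 0.998, -0.054, 0.464], [-1.0, -0.019, 0.004, -0.009], [0.003, 0.054, 0.999, 1.192], [0.0, 0.0, 0.0, 1.0]] 404.39771323889323 0.013294302929763364
{'time_s': 0.1, 'qpos': array([-1.27458053e+00,  3.00396987e-01,  1.52150157e+00,  3.49524792e-05,
        1.32071395e+00, -6.66311420e-02]), 'joint_vel': array([-1.15169226e-03, -1.16436061e-03, -2.57480932e-03, -5.23887789e-05,
       -1.20542911e-03, -4.17455306e-04]), 'tau': array([-1.11083114e-03, -5.32646763e+01, -3.53282797e+01,  7.08971894e-02,
        2.35205231e-02, -4.72762360e-05]), 'ee_pos': array([ 0.19514337, -0.51399302,  0.22696061]), 'eef_rot': array([-3.14057731e+00, -1.01685375e-04,  3.62838224e-01]), 'force': array([ 0.76604891,  0.75326965, -0.12753982]), 'moment': array([-0.05200041, -0.00914509,  0.04242046]), 'grip_force': 0.0, 'grip_width': 0.09374514408106413} 0.022
```

View pics/side0.png

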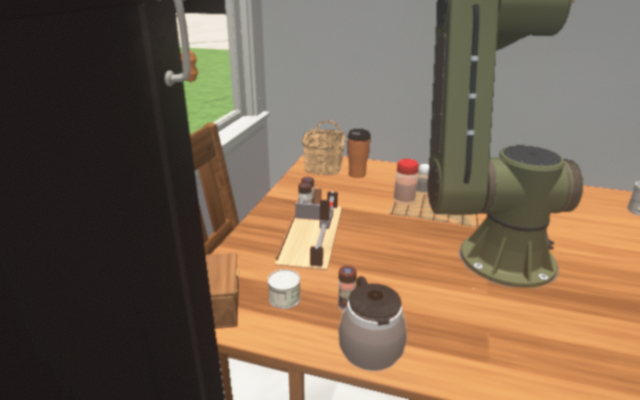

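View pics/top0.png

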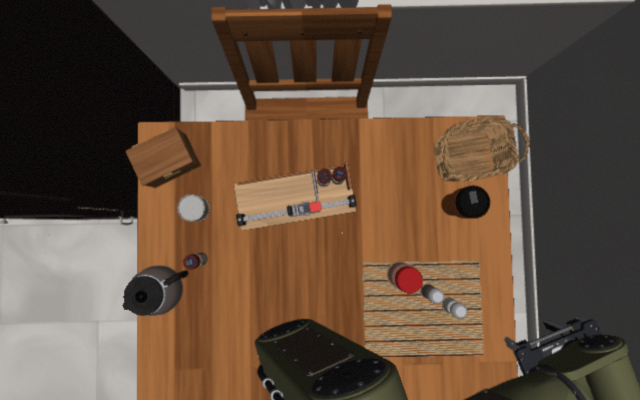

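The side view shows the rack at about (312,235), with the stop near (312,210) and its post near (325,210). In the top view the red pad is at about (315,207), the post near (293,210) and the brackets at about (241,219) and (352,203). The rack's +y runs to the left in the image. Next I'll zoom in on both views.

```bash
python3 - <<'E'
from h import *
import pickle
t=pickle.load(open("top0.pkl","rb"));s=pickle.load(open("side0.pkl","rb"))
a=cv2.resize(t["pixels"][155:235,225:365],None,fx=5.5,fy=5.5,interpolation=cv2.INTER_CUBIC)[:, :770]
b=cv2.resize(s["pixels"][170:275,270:355],None,fx=5.5,fy=5.5,interpolation=cv2.INTER_CUBIC)
cv2.imwrite("pics/ct.png",a);cv2.imwrite("pics/cs.png",b)
eb=plane(t,241,219,.065);jb=plane(t,352,203,.065);pad=plane(t,315,207,.08)
d=(eb-jb)[:2];print(eb,jb,pad,np.linalg.norm(d),np.arctan2(-d[0],d[1]))
E
```

```text
[0.481572   0.19419523 0.065     ] [ 0.52020501 -0.11584001  0.065     ] [ 0.51039235 -0.01228937  0.08      ] 0.3124329687483454 0.12396944537296402
```

View pics/ct.png

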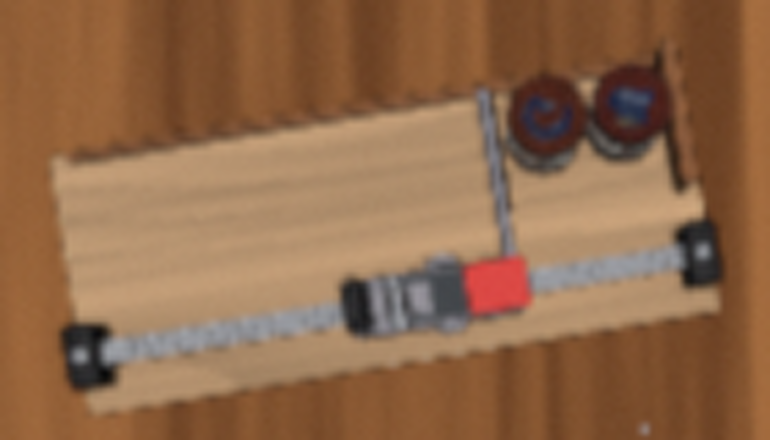

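View pics/cs.png

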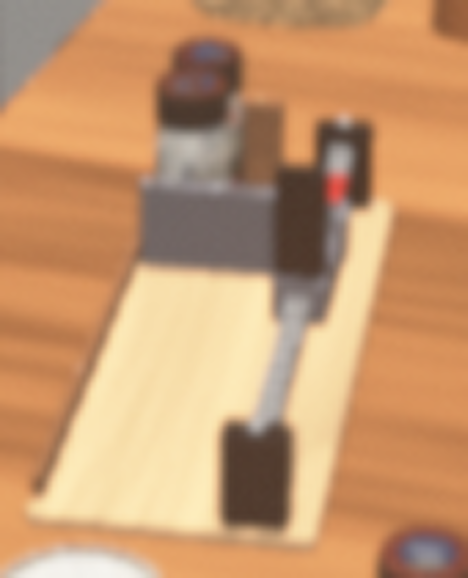

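The top crop shows the red pad centred at about (497,285), the post top at (355,306) and the bracket centres at (87,356) and (699,253). The side crop shows the post's top edge at (302,168), the end bracket's top at (256,427) and a sliver of red at (335,188).

```bash
python3 - <<'E'
from h import *
import pickle
t=pickle.load(open("top0.pkl","rb"));s=pickle.load(open("side0.pkl","rb"))
T=lambda x,y:(225+x/5.5-.4,155+y/5.5-.4); S=lambda x,y:(270+x/5.5-.4,170+y/5.5-.4)
print("post",tri(t,T(355,306),s,S(302,167))); print("brk",tri(t,T(87,356),s,S(256,427)))
eb=plane(t,*T(87,356),.065);jb=plane(t,*T(699,253),.065);pad=plane(t,*T(497,285),.08);post=plane(t,*T(355,306),.126)
d=(eb-jb)[:2];L=np.linalg.norm(d);d/=L;print(eb,jb,L,"yaw",np.arctan2(-d[0],d[1]))
for n,p in(("pad",pad),("post",post)): r=(p-eb)[:2];print(n,p,"along from eb",r@d,"lat",r@[d[1],-d[0]])
o=ctrl.get_obs();print(o["eef_rot"])
E
```

```text
post (array([0.50224807, 0.05638908, 0.12748389]), np.float64(0.0021691317431934043))
brk (array([0.48187712, 0.19628581, 0.06424549]), np.float64(0.002430506651605185))
[0.48069367 0.19582004 0.065     ] [ 0.52693154 -0.11513967  0.065     ] 0.314378564509572 yaw 0.14761252549626022
pad [ 0.51199707 -0.01222028  0.08      ] along from eb -0.21038189672918609 lat 0.00036501826423981633
post [0.50125043 0.05619996 0.126     ] along from eb -0.14112513803097806 lat -0.0002017025136496102
[-3.14057731e+00 -1.01685375e-04  3.62838224e-01]
```

The rows are not in the units I measure in: shifts go in shares of 50 mm and turns go in shares of 60 degrees. I convert before sending: -0.1356 rad / 1.0472 = -0.1295.

{"name": "shift_gripper", "arguments": {
  "rows": [
    [[0, 0, 0, 0, 0, -0.1295], [0, 0, 0, 0, 0, -0.1295], [0, 0, 0, 0, 0, -0.1295], [0, 0, 0, 0, 0, -0.1295], [0, 0, 0, 0, 0, -0.1295], [0, 0, 0, 0, 0, -0.1295], [0, 0, 0, 0, 0, -0.1295], [0, 0, 0, 0, 0, -0.1295], [0, 0, 0, 0, 0, -0.1295], [0, 0, 0, 0, 0, -0.1295]]
  ],
  "aperture": 0,
  "clamp_n": 20
}}

```text
time_s: 1.1
ee_pos: [0.1952, -0.5141, 0.2271]
eef_rot: [-3.142, -0.001, 1.724]
force: [0.2, 0.2, 0.1]
grip_width: 0.0174
grip_force: 0.0
```

```bash
cat >> h.py <<'E'
from scipy.spatial.transform import Rotation as Ro
def delta(P,yaw=1.718):
    o=ctrl.get_obs();R=Ro.from_euler("xyz",o["eef_rot"]);Rt=Ro.from_euler("xyz",[np.pi,0,yaw])
    print("at",o["ee_pos"].round(4),o["eef_rot"].round(4),"t",o["time_s"],"F",o["force"].round(1));print("d",R.inv().apply(np.array(P)-o["ee_pos"]).round(4),"rv",(R.inv()*Rt).as_rotvec().round(4))
E
python3 -c "
from h import *
delta([.512,-.012,.227])"
```

```text
at [ 0.1952 -0.5141  0.2271] [-3.1415e+00 -7.0000e-04  1.7244e+00] t 1.1 F [0.2 0.2 0.1]
d [4.477e-01 3.899e-01 4.000e-04] rv [-0.0001 -0.0007  0.0064]
```

Converted, 0.03 m is 0.6, 0.026 m is 0.52.

{"name": "shift_gripper", "arguments": {
  "rows": [
    [[0.6, 0.52, 0, 0, 0, 0], [0.6, 0.52, 0, 0, 0, 0], [0.6, 0.52, 0, 0, 0, 0], [0.6, 0.52, 0, 0, 0, 0], [0.6, 0.52, 0, 0, 0, 0], [0.6, 0.52, 0, 0, 0, 0], [0.6, 0.52, 0, 0, 0, 0], [0.6, 0.52, 0, 0, 0, 0], [0.6, 0.52, 0, 0, 0, 0], [0.6, 0.52, 0, 0, 0, 0]]
  ]
}}

```text
time_s: 2.1
ee_pos: [0.4086, -0.1776, 0.2274]
eef_rot: [-3.141, -0.0, 1.719]
force: [0.1, -1.0, 0.7]
grip_width: 0.0002
grip_force: 0.0
```

{"name": "shift_gripper", "arguments": {
  "rows": [
    [[0.6, 0.52, 0, 0, 0, 0], [0.6, 0.52, 0, 0, 0, 0], [0.6, 0.52, 0, 0, 0, 0], [0.6, 0.52, 0, 0, 0, 0], [0.554, 0.52, 0, 0, 0, 0.0061], [0, 0, 0, 0, 0, 0], [0, 0, 0, 0, 0, 0]]
  ]
}}

```text
time_s: 2.8
ee_pos: [0.5148, -0.0135, 0.2269]
eef_rot: [-3.14, -0.0, 1.714]
force: [-0.4, -0.3, -0.3]
grip_width: 0.0005
grip_force: 0.0
```

```bash
python3 - <<'E'
from h import *
import pickle
delta([.512,-.012,.227])
c=ctrl.camera("wrist"); pickle.dump(c,open("w0.pkl","wb")); print(red(c)); print(proj(c,[.512,-.012,.08]),np.round(c["extrinsics"],3).tolist()); cv2.imwrite("pics/w0.png",c["pixels"])
E
```

```text
at [ 0.5148 -0.0135  0.2269] [-3.1404e+00 -1.0000e-04  1.7139e+00] t 2.8 F [-0.4 -0.3 -0.3]
d [ 0.0019 -0.0025 -0.0001] rv [-0.0012 -0.0001 -0.0041]
[([302, 175, 28, 31, 801], [315.0, 189.4]), ([389, 220, 24, 27, 106], [402.9, 227.0]), ([414, 231, 6, 14, 36], [417.1, 237.3]), ([393, 234, 12, 20, 53], [397.9, 242.4]), ([379, 240, 13, 18, 50], [384.9, 248.4]), ([406, 246, 10, 9, 31], [410.4, 249.3])]
(np.float64(314.9047529030125), np.float64(186.8400625636599)) [[0.99, -0.139, -0.033, 0.505], [0.143, 0.96, 0.241, 0.055], [-0.001, -0.243, 0.97, 0.384], [0.0, 0.0, 0.0, 1.0]]
```

View pics/w0.png

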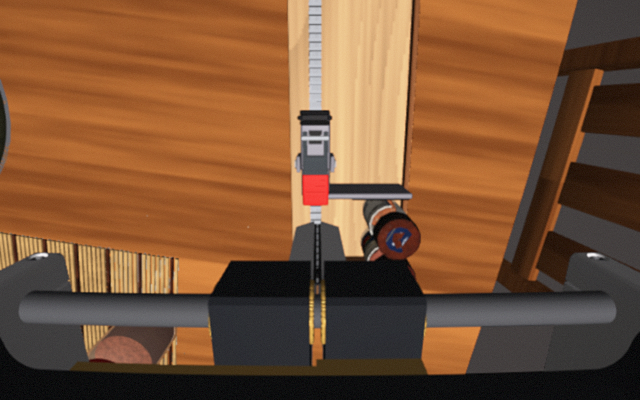

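The wrist view shows the red pad at (315,190), 28 x 31 px. The post top is at about (315,115), and the closed fingertips are below the pad in the image.

```bash
python3 - <<'E'
from h import *
import pickle
t=pickle.load(open("top0.pkl","rb"));s=pickle.load(open("side0.pkl","rb"));w=pickle.load(open("w0.pkl","rb"))
T=lambda x,y:(225+x/5.5-.4,155+y/5.5-.4)
print(tri(t,T(497,285),w,(315,190)),plane(w,315,190,.08))
print(tri(t,T(355,306),w,(315,115)),plane(w,315,115,.126))
for v in(175,206):print(plane(w,315,v,.08))
E
```

```text
(array([ 0.51184104, -0.01220922,  0.09251257]), np.float64(0.0007669951456566046)) [ 0.5125442  -0.01514706  0.08      ]
(array([0.50211514, 0.05636747, 0.11677189]), np.float64(0.0013416652651415152)) [0.50273069 0.05595672 0.126     ]
[ 5.10420519e-01 -2.80446068e-04  8.00000000e-02]
[ 0.51486467 -0.03139426  0.08      ]
```

Converted, 0.03 m is 0.6, -0.0025 m is -0.05, -0.004 rad / 1.0472 = -0.0038.

{"name": "shift_gripper", "arguments": {
  "rows": [
    [[0, -0.05, 0.6, 0, 0, -0.0038], [0, 0, 0.6, 0, 0, 0], [0, 0, 0.6, 0, 0, 0], [0, 0, 0.4, 0, 0, 0], [0, 0, 0, 0, 0, 0], [0, 0, 0, 0, 0, 0]]
  ]
}}

```text
time_s: 3.45
ee_pos: [0.5124, -0.015, 0.1183]
eef_rot: [3.141, 0.0, 1.715]
force: [-0.1, 0.1, 0.4]
grip_width: 0.0002
grip_force: 0.0
```

```bash
python3 - <<'E'
from h import *
delta([.512,-.0142,.092])
E
```

```text
at [ 0.5124 -0.015   0.1183] [3.1412e+00 1.0000e-04 1.7153e+00] t 3.45 F [-0.1  0.1  0.4]
d [ 0.0009 -0.0003  0.0263] rv [ 0.0004  0.0001 -0.0027]
```

Converted, 0.007 m is 0.14, 0.003 m is 0.06.

{"name": "shift_gripper", "arguments": {
  "rows": [
    [[0, 0, 0.14, 0, 0, 0], [0, 0, 0.14, 0, 0, 0], [0, 0, 0.06, 0, 0, 0], [0, 0, 0.04, 0, 0, 0]]
  ]
}}

```text
time_s: 3.85
ee_pos: [0.5127, -0.0144, 0.0987]
eef_rot: [3.141, 0.0, 1.716]
force: [-1.2, -2.3, 4.7]
grip_width: 0.0006
grip_force: 2.8
```

{"name": "shift_gripper", "arguments": {
  "rows": [
    [[0, 0, 0.04, 0, 0, 0], [0, 0, 0.04, 0, 0, 0], [0, 0, 0.03, 0, 0, 0]]
  ]
}}

```text
time_s: 4.15
ee_pos: [0.5131, -0.0143, 0.0951]
eef_rot: [3.14, 0.001, 1.717]
force: [-13.6, -1.1, 38.6]
grip_width: 0.0008
grip_force: 18.1
```

{"name": "shift_gripper", "arguments": {
  "rows": [
    [[0, 0, 0.02, 0, 0, 0], [0, 0, 0.02, 0, 0, 0], [0, 0, 0, 0, 0, 0], [0, 0, 0, 0, 0, 0]]
  ]
}}

```text
time_s: 4.55
ee_pos: [0.5133, -0.0143, 0.0947]
eef_rot: [3.139, 0.001, 1.717]
force: [-18.1, -0.5, 47.5]
grip_width: 0.0009
grip_force: 21.9
```

Converted, -0.03 m is -0.6, -0.025 m is -0.5.

{"name": "shift_gripper", "arguments": {
  "rows": [
    [[0, 0, -0.06, 0, 0, 0], [0, 0, -0.2, 0, 0, 0], [0, 0, -0.5, 0, 0, 0], [0, 0, -0.6, 0, 0, 0], [0, 0, 0, 0, 0, 0], [0, 0, 0, 0, 0, 0]]
  ]
}}

```text
time_s: 5.15
ee_pos: [0.5125, -0.0141, 0.1591]
eef_rot: [3.141, 0.0, 1.716]
force: [-0.3, 0.3, 0.4]
grip_width: 0.0003
grip_force: 0.0
```

```bash
python3 - <<'E'
from h import *
f=np.array([.5028,.0500,.128]); d=np.array([-np.sin(.147),np.cos(.147),0])
delta(f-.014*d)
c=ctrl.camera("wrist"); print(red(c)[:1]); cv2.imwrite("pics/w1.png",cv2.resize(c["pixels"][40:290,200:440],None,fx=2.4,fy=2.4,interpolation=cv2.INTER_CUBIC))
E
```

```text
at [ 0.5125 -0.0141  0.1591] [3.1410e+00 1.0000e-04 1.7165e+00] t 5.15 F [-0.3  0.3  0.4]
d [ 0.0509 -0.0002  0.0311] rv [ 0.0006  0.0001 -0.0015]
[([301, 188, 33, 34, 1026], [317.0, 204.2])]
```

View pics/w1.png

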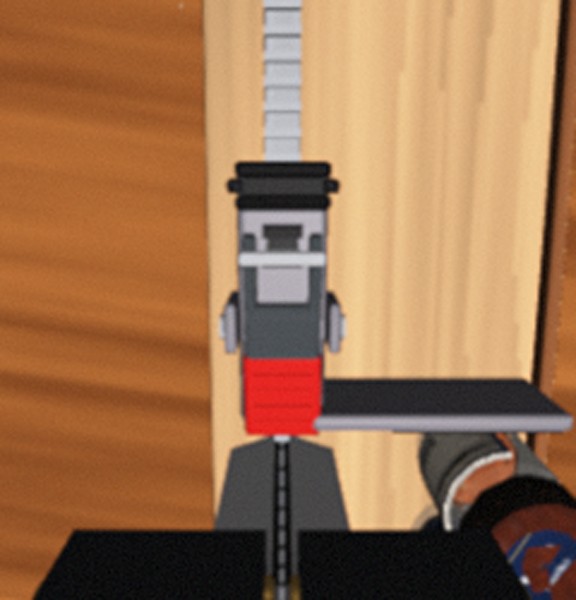

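The wrist crop shows the red pad tilted down and the pawl's T-head raised (bar at crop row 258). The post is at crop rows 160-208, with free space in front of it.

Converted, 0.025 m is 0.5, 0.017 m is 0.34.

{"name": "shift_gripper", "arguments": {
  "rows": [
    [[0.5, 0, 0, 0, 0, 0], [0.5, 0, 0, 0, 0, 0], [0, 0, 0, 0, 0, 0], [0, 0, 0.34, 0, 0, 0], [0, 0, 0.34, 0, 0, 0], [0, 0, 0, 0, 0, 0], [0, 0, 0, 0, 0, 0]]
  ]
}}

```text
time_s: 5.9
ee_pos: [0.5051, 0.0349, 0.1248]
eef_rot: [-3.14, -0.0, 1.716]
force: [-0.3, 0.2, 1.3]
grip_width: 0.0007
grip_force: 0.0
```

{"name": "shift_gripper", "arguments": {
  "rows": [
    [[0.08, 0, 0, 0, 0, 0], [0.08, 0, 0, 0, 0, 0], [0.08, 0, 0, 0, 0, 0], [0.12, 0, 0, 0, 0, 0], [0.2, 0, 0, 0, 0, 0], [0, 0, 0, 0, 0, 0]]
  ]
}}

```text
time_s: 6.5
ee_pos: [0.5008, 0.0642, 0.125]
eef_rot: [-3.142, -0.0, 1.717]
force: [-0.2, 0.5, -0.5]
grip_width: 0.0005
grip_force: 0.0
```

Converted, 0.012 m is 0.24, 0.01 m is 0.2.

{"name": "shift_gripper", "arguments": {
  "rows": [
    [[0.2, 0, 0, 0, 0, 0], [0.24, 0, 0, 0, 0, 0], [0.24, 0, 0, 0, 0, 0], [0.24, 0, 0, 0, 0, 0], [0.24, 0, 0, 0, 0, 0], [0.24, 0, 0, 0, 0, 0], [0.24, 0, 0, 0, 0, 0], [0.16, 0, 0, 0, 0, 0]]
  ]
}}

```text
time_s: 7.3
ee_pos: [0.4878, 0.1531, 0.1249]
eef_rot: [-3.142, -0.0, 1.717]
force: [-0.2, -1.4, 0.2]
grip_width: 0.0004
grip_force: 1.1
```

{"name": "shift_gripper", "arguments": {
  "rows": [
    [[0.08, 0, 0, 0, 0, 0], [0.08, 0, 0, 0, 0, 0], [0.06, 0, 0, 0, 0, 0], [0.06, 0, 0, 0, 0, 0], [0.04, 0, 0, 0, 0, 0], [0, 0, 0, 0, 0, 0]]
  ]
}}

```text
time_s: 7.9
ee_pos: [0.4859, 0.1663, 0.1249]
eef_rot: [-3.141, 0.003, 1.716]
force: [-0.0, -15.0, 3.3]
grip_width: 0.0005
grip_force: 7.6
```

{"name": "shift_gripper", "arguments": {
  "rows": [
    [[0.02, 0, 0, 0, 0, 0], [0.02, 0, 0, 0, 0, 0], [0, 0, 0, 0, 0, 0]]
  ]
}}

```text
time_s: 8.2
ee_pos: [0.4859, 0.1666, 0.1249]
eef_rot: [-3.141, 0.006, 1.716]
force: [1.4, -28.9, 3.5]
grip_width: 0.0003
grip_force: 14.7
```

{"name": "shift_gripper", "arguments": {
  "rows": [
    [[-0.08, 0, 0, 0, 0, 0], [-0.2, 0, 0, 0, 0, 0], [0, 0, -0.6, 0, 0, 0], [0, 0, -0.8, 0, 0, 0], [-0.2, 0, -0.8, 0, 0, 0], [0, 0, 0, 0, 0, 0], [0, 0, 0, 0, 0, 0]]
  ]
}}

```text
time_s: 8.9
ee_pos: [0.489, 0.1459, 0.2352]
eef_rot: [3.14, -0.0, 1.716]
force: [-0.0, 0.8, -0.6]
grip_width: 0.0001
grip_force: 0.0
```

```bash
python3 - <<'E'
from h import *
delta([.5,.15,.2])
c=ctrl.camera("wrist"); t=ctrl.camera("top")
a=cv2.resize(c["pixels"][0:300,160:480],None,fx=1.7,fy=1.7); b=cv2.resize(t["pixels"][130:310,120:520],None,fx=2,fy=2)
cv2.imwrite("pics/w2.png",a);cv2.imwrite("pics/t2.png",b)
E
```

```text
at [0.489  0.1459 0.2352] [ 3.1403e+00 -5.0000e-04  1.7161e+00] t 8.9 F [-0.   0.8 -0.6]
d [0.0025 0.0114 0.0352] rv [ 0.0013 -0.0005 -0.0019]
```

View pics/w2.png

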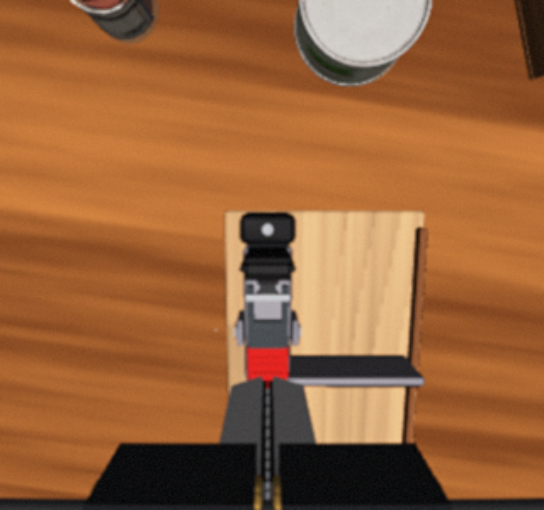

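View pics/t2.png

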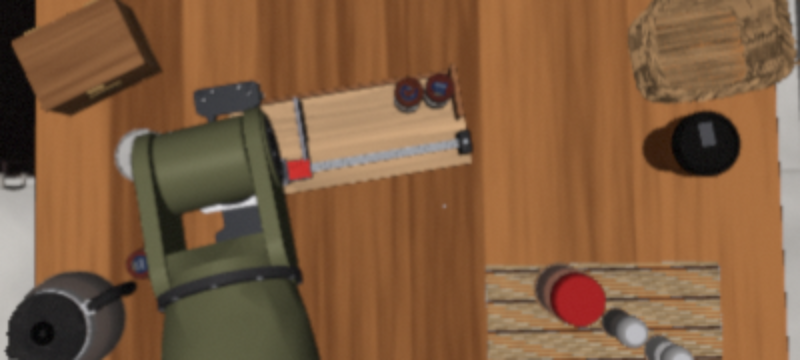

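The wrist crop shows the post against the end bracket (bracket at (268,230), pad at (268,362)). The top crop shows the pad moved along to (299,170), with both jars standing at (407,93) and (438,90). I'll check the travel numerically and hand in if it agrees.

```bash
python3 - <<'E'
from h import *
c=ctrl.camera("top"); r=red(c); print(r)
p=min(r,key=lambda a:abs(a[1][0]-269)+abs(a[1][1]-215))[1]
P=plane(c,*p,.073); tr=np.hypot(*(P-[.512,-.0125,0])[:2]); print(P,tr)
if tr>.120: print(ctrl.hand_in())
E
```

```text
[([334, 167, 13, 10, 44], [340.6, 170.7]), ([264, 210, 12, 10, 106], [269.2, 214.4]), ([184, 255, 10, 14, 32], [187.6, 261.6]), ([395, 266, 28, 28, 583], [408.3, 279.2])]
[0.4926425  0.11474727 0.073     ] 0.12871123185293987
the job is handed in; nothing more can be done
None
```

The release was pressed down until it bottomed out, and the stop was pushed to the end bracket (measured travel about 129 mm, against 128 mm expected). In the last pictures the rack jars stand as before and the robot is clear, and the job is handed in; no verdict was returned.

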